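# Re-zero a glaze mill and set its grind

## Robot

A 6-joint arm with a two-finger parallel gripper is mounted at the origin on a cart in front of the work surface, level with it; the furniture and walls round the work are solid. World frame = base frame: x ahead of the robot, y to its left, z up, the work surface at z = 0. Lengths are in m, angles in rad, forces in N, time in s.
With the tool pointing down it reaches from about 0.275 to 0.775 m from the base axis. Payload 14.6 kg.
Tool frame: the origin (TCP) lies at the very end of the fingers, on their centre line; the grasp point (between the pads) lies 19 mm behind it; z points along the fingers, y is the line along which they close (so a half turn about z gives the same grasp; the last joint's range is limited). The gripper opens to 85 mm and grips with 20 to 120 N. Pads are 22 mm wide; open, the fingers measure 114 mm over their backs; the gripper's body (76 mm by 85 mm) begins 54 mm behind the grasp point. The pads swing forward as they close: fully open they stand 13 mm farther back than shut.
Start: joints at [-1.363, 0.263, -0.048, 1.259, 0, 1.415], TCP at [0.186, -0.491, 0.231] pointing down, gripper open.
Joint ranges: [-2.65, 2.65], [-0.89, 1.7], [-1.18, 1.37], [-2.13, 2.11], [-1.35, 1.29], [-3.14, 3.14]. Speed limits (rad/s): [1.89, 1.89, 2.57, 2.79, 3.14, 3.14].

## Interface

Orientations are given as a unit quaternion [x, y, z, w].
In Python, from plant import bot gives the robot as it stands.
- The arm moves only by the shell command python3 inch.py 'ROWS' [OPENING] [FORCE]. ROWS is a JSON list of rows, 1 to 10 of them, each an object with the fields sx, sy, sz (the shift in fractions of the full range, 1 being 0.6 m), wx, wy, wz (a rotation vector in a scale on which 1.0 is 45 degrees); a field left out counts as zero; each row shifts and turns the commanded pose from where the row before left it, along the tool's axes as they then stand; what a row does not reach is not made up. A row lasts 1/12 s, in which the tool goes at most 0.0417 m and 0.125 rad, less where a joint would pass 70% of its speed; a pose out of reach is approached as far as the arm can. OPENING is the finger opening in m, set as the command begins (- or left out keeps the last). The fingers move at their own pace and stop on an object; FORCE is the grip in N (left out, the last holds). Time passes only in rows, so rows that do not move let the fingers close. It prints the time, the measured TCP pose, the force, the opening and the grip force at its end. Input that does not fit is refused with a message, and nothing moves.
- bot.read_state(): the state, without advancing time (a new reading comes with each control period).
- bot.grab_frame(name): name is "scene" or "top" or "wrist"; returns a dict with "color" (420x560x3 uint8, red, green, blue), "fov_y" (degrees; the focal length in pixels is half the picture's height over the tangent of half this angle, whatever the lens; pixels are square), "cx", "cy" (the principal point, pixels), "dist" ([k1, k2, p1, p2, k3] as OpenCV has them; the pictures are not rectified), "cam_to_world" (4x4, takes a point from camera to world coordinates); the wrist camera has in their place "tool_from_camera" (4x4, takes a point from camera to tool coordinates, whose origin is the TCP and whose axes are the flange's). Camera axes: x right, y down, z forward; pixel columns grow to the right and rows downward; lengths in m; the calibration is good to about 2 mm. A picture is of the moment at which its call begins: read the wrist's pose just before it. There is no depth.
- bot.job_done(): hands the job in; it is judged then, once.
The state is a dict: "clock": time; "qpos": joint angles; "qvel": joint speeds; "effort": joint torques, N m; "eef_pos": TCP position; "tool_rot": TCP orientation; "contact_force": force on the tool from outside, world axes, zero at the start; "ft_torque": the same for the moment, N m; "gripper_width": finger opening in m; "grip_force": force on a finger pad.
Only numpy, scipy, OpenCV 4.12 (cv2) and the standard library are available. Lean on these libraries where they do the work, as an engineer would, in place of code of your own. Each camera call takes 0.05 s, during which the arm holds its last target. There are 200 camera calls.

## Task

The glaze mill has to be re-zeroed before the next batch. Draw its deep dust lid straight up off the mill and set it down gently, knob up, in the middle of the round plywood bat; then turn the black adjustment ring clockwise until you feel the burrs touch, without forcing it further, and back it off three clicks counter-clockwise. Leave the lid on the bat, and don't disturb the bowl, tin and bottles standing around.

Things in the scene. Friction and masses are not known exactly. Their poses are not given: they have to be found in the camera images.
- mill: hand-cranked teal burr mill for dried glaze; it does not move. Origin: centre of its underside, on the upright axis of neck, ring and lid. 108 mm wide at the black foot; flat shoulder (82 mm wide) at z = 100 mm, steel neck 64.6 mm wide to 129 mm, black ring from 130 to 156 mm. The crank is left as it is: it reaches 113 mm from the axis on the -y side, below z = 95 mm
- lid: deep hollow aluminium dust lid with a wooden knob, 75 mm wide, 101 mm high, 0.18 to 0.29 kg, slid over ring and neck (1.5 mm play) onto the mill's shoulder. Origin: centre of its open lower rim; z up. Top plate 64 to 68 mm above the rim. Sprung balls in the neck hold it: a pull of 10 to 15 N frees it; it must rise 57 mm for its rim to clear the ring
- lid_knob (a point): point on the axis of the lid's round wooden knob, 90 mm above the lid's rim; the knob is 28 mm wide and runs from 68 to 101 mm above the rim
- bat: round plywood potter's bat, 180 mm wide, 12 mm thick, lying on the chest to the left or right of the mill; it does not move. Origin: centre of its underside; its top is 12 mm higher
- ring_grip (a point): point on the upright axis of the black knurled adjustment ring, 6 mm below its top. The ring is 60 mm wide, 26 mm high, round, to be gripped at any yaw; its lower edge is 20 mm below this point, with the wider neck 1 mm under it, so keep the fingertips above that
- ring (a joint): angle of the ring, rad: 0 where the burrs touch, growing counter-clockwise (from above) as it is backed off, to 2.51 at most; clockwise closes. One click (and one white stroke) each 24 degrees or 0.419 rad, the touch itself being click 0: 3 clicks = 1.257. It turns against up to 0.25 N m and, let go, is drawn to the nearest click by a sprung ball
- burr (a joint): how far the sprung burr is wound round, rad: within 0.07 of 0 while the ring turns freely; negative when the ring is turned clockwise past the touch: 4 N m per rad, so -0.1 = 0.4 N m on the ring. It springs back when the ring is let go. Past -0.3 (1.2 N m) the burrs are being forced
- green_bowl: bystander: the green plastic bowl, 142 mm wide, 73 mm high; origin at the centre of its underside
- tip_tin: bystander: the flat teal tin, 70 x 98 x 30 mm; origin at the centre of its underside
- brown_bottle: bystander: a round brown squeeze bottle, 50 mm wide, 99 mm high with its needle; origin at the centre of its underside
- grey_bottle: bystander: a round dark grey squeeze bottle, 49 mm wide, 106 mm high with its needle; origin at the centre of its underside
- blue_bottle: bystander: a slim light-blue squeeze bottle, 32 mm wide, 109 mm high with its needle; origin at the centre of its underside

How it is judged:
By the outcome, as a careful person would: the job done as asked, in the order asked, and still so for the second after the job is handed in, with the robot touching nothing.
It also fails if it takes over 67 s, if anything falls off the work surface, if the arm or the gripper's body presses on something with over 40 N, if the wrist force passes 120 N, or if a joint passes its speed limit or range.

## Working session

There is one attempt and no reset: what is moved stays moved. The work goes in short steps, Python scripts to look and compute and a shell command to move; the robot and the scene stay as the last step left them, time stands still between calls to the robot, and variables do not carry over. Pictures are saved under pics/ and viewed, at most 10 in all, crops included, and the job is handed in when it is done.

```bash
ls; mkdir -p pics; python3 - <<'E'
from plant import bot
import cv2,numpy as np
s=bot.read_state();print({k:np.round(v,3).tolist() for k,v in s.items()})
for n in("scene","top"):
    f=bot.grab_frame(n);cv2.imwrite(f"pics/{n}0.png",f["color"][:,:,::-1]);print(n,f["fov_y"],f["cx"],f["cy"],f["dist"],np.round(f["cam_to_world"],3).tolist())
E
```

```text
inch.py
pics
plant.py
{'clock': 0.0, 'qpos': [-1.363, 0.263, -0.049, 1.259, 0.0, 1.415], 'qvel': [0.001, 0.001, 0.0, 0.001, 0.001, 0.001], 'effort': [-0.005, -63.761, 38.456, 0.014, -0.0, 0.0], 'eef_pos': [0.186, -0.491, 0.231], 'tool_rot': [0.984, 0.18, -0.0, -0.001], 'contact_force': [-0.225, -0.462, -0.568], 'ft_torque': [-0.012, -0.038, 0.0], 'grip_force': 0.0, 'gripper_width': 0.086}
scene 44.019213014142 280.3357806702716 211.5723234211696 [-0.18571004  0.          0.          0.          0.        ] [[-0.898, -0.312, 0.311, 0.148], [-0.44, 0.657, -0.612, 0.761], [-0.013, -0.686, -0.727, 1.03], [0.0, 0.0, 0.0, 1.0]]
top 45.131201531718574 275.9532809704553 205.89178134641296 [-0.07099298  0.          0.          0.          0.        ] [[-0.0, -0.994, 0.114, 0.417], [-1.0, -0.002, -0.017, -0.001], [0.017, -0.114, -0.993, 1.25], [0.0, 0.0, 0.0, 1.0]]
```

View pics/scene0.png

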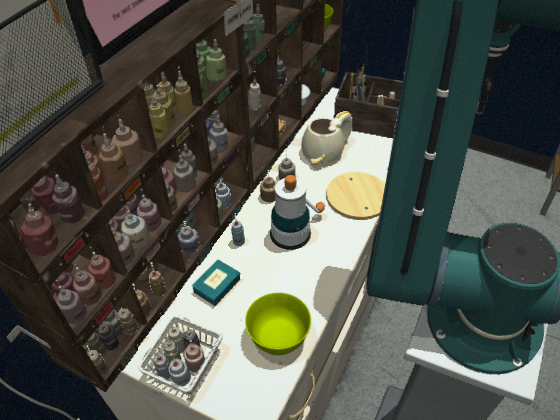

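View pics/top0.png

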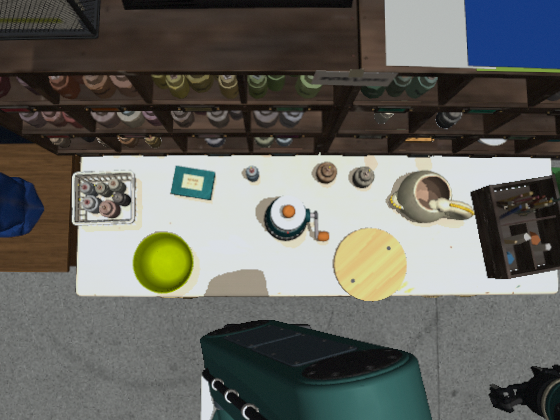

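The scene view shows the lid knob at about (291,183) and the bat at (358,195). The top view has the knob at (288,211), the bat at (370,264), and the crank towards the bat (-y).

```bash
cat > h.py <<'E'
from plant import bot
import cv2,numpy as np
from scipy.spatial.transform import Rotation as R
def grab(n):
    s=bot.read_state() if n=="wrist" else None
    f=bot.grab_frame(n)
    if s:
        T=np.eye(4);T[:3,:3]=R.from_quat(s["tool_rot"]).as_matrix();T[:3,3]=s["eef_pos"]
        f["cam_to_world"]=T@f["tool_from_camera"]
    fl=f["color"].shape[0]/2/np.tan(np.radians(f["fov_y"])/2)
    f["K"]=np.array([[fl,0,f["cx"]],[0,fl,f["cy"]],[0,0,1.]])
    return f
def ray(f,uv):
    p=cv2.undistortPoints(np.array(uv,float).reshape(-1,1,2),f["K"],np.array(f["dist"],float)).reshape(-1,2)
    T=np.array(f["cam_to_world"]);d=np.c_[p,np.ones(len(p))]@T[:3,:3].T
    return T[:3,3],d/np.linalg.norm(d,axis=1)[:,None]
def atz(f,uv,z):
    c,d=ray(f,uv);return c+d*((z-c[2])/d[:,2])[:,None]
def tri(*fu):
    A=0;b=0;L=[]
    for f,uv in fu:
        c,d=ray(f,[uv]);M=np.eye(3)-np.outer(d[0],d[0]);A=A+M;b=b+M@c;L.append((M,c))
    x=np.linalg.solve(A,b);return x,[round(float(np.linalg.norm(M@(x-c))),4) for M,c in L]
def proj(f,X):
    T=np.linalg.inv(f["cam_to_world"]);return cv2.projectPoints(np.array(X,float).reshape(-1,3),cv2.Rodrigues(T[:3,:3])[0],T[:3,3],f["K"],np.array(f["dist"],float))[0].reshape(-1,2)
def blob(f,lo,hi,near,r=40):
    h=cv2.cvtColor(f["color"],cv2.COLOR_RGB2HSV);m=cv2.inRange(h,lo,hi);k=np.zeros_like(m);cv2.circle(k,tuple(map(int,near)),r,255,-1);m&=k
    n,l,st,c=cv2.connectedComponentsWithStats(m);i=1+np.argmax(st[1:,4]);cn=max(cv2.findContours((l==i).astype(np.uint8),0,1)[0],key=len)
    return c[i],st[i],cn[:,0,:]
E
python3 - <<'E'
from h import *
s,t=grab("scene"),grab("top")
for f,n in((s,(291,183)),(t,(288,211))):print(f["color"][n[1],n[0]])
O=((3,150,80),(16,255,255))
ks,kt=blob(s,*O,(291,183),14),blob(t,*O,(288,211),14)
print(ks[:2],kt[:2],tri((s,ks[0]),(t,kt[0])))
B=((10,50,120),(30,200,255))
for f,n,r in((s,(358,195),50),(t,(370,264),50)):
    b=blob(f,*B,n,r);P=atz(f,b[2],.012);c=cv2.minEnclosingCircle(P[:,:2].astype(np.float32))
    A=np.c_[2*P[:,:2],np.ones(len(P))];q=np.linalg.lstsq(A,(P[:,:2]**2).sum(1),rcond=None)[0]
    print(b[:2],c,q[:2],np.sqrt(q[2]+q[0]**2+q[1]**2))
print('bat tri by centre',tri((s,blob(s,*B,(358,195),50)[0]),(t,blob(t,*B,(370,264),50)[0])))
E
```

```text
[101  63  28]
[202 121  57]
(array([289.6       , 180.88181818]), array([285, 175,  10,  15, 110], dtype=int32)) (array([288.24561404, 211.14912281]), array([283, 206,  12,  12, 114], dtype=int32)) (array([ 0.52854698, -0.04490444,  0.19060127]), [0.002, 0.002])
(array([356.0004697 , 193.79802724]), array([ 326,  172,   59,   45, 2129], dtype=int32)) ((0.4189547300338745, -0.2535097301006317), 0.09135545790195465) [ 0.42253726 -0.25159306] 0.08623351082133045
(array([369.80349032, 264.12694239]), array([ 334,  228,   73,   73, 4183], dtype=int32)) ((0.41469189524650574, -0.2526679039001465), 0.09094387292861938) [ 0.41556726 -0.25301471] 0.08867523606233743
bat tri by centre (array([ 0.41889278, -0.25173987,  0.00966857]), [0.0041, 0.0041])
```

```bash
cat >> h.py <<'E'
def delta(X):
    s=bot.read_state();r=R.from_quat(s["tool_rot"])
    d=r.inv().apply(np.array(X)-s["eef_pos"]);tx=r.apply([1,0,0])
    print("delta",np.round(d,4),"pos",np.round(s["eef_pos"],4),"yaw",round(float(np.arctan2(tx[1],tx[0])),3),"tilt",np.round(r.apply([0,0,1]),3),"q",np.round(s["qpos"],2),"t",round(s["clock"],2))
E
python3 - <<'E'
from h import *
delta([.49,-.045,.33]);print(np.round(bot.grab_frame("wrist")["tool_from_camera"],3))
E
```

```text
delta [ 0.4421 -0.3089 -0.0988] pos [ 0.1863 -0.4907  0.231 ] yaw 0.363 tilt [-0.     0.001 -1.   ] q [-1.36  0.26 -0.05  1.26 -0.    1.42] t 0.2
[[ 0.    -0.965 -0.262  0.065]
 [ 1.     0.001 -0.     0.001]
 [ 0.    -0.262  0.965 -0.143]
 [ 0.     0.     0.     1.   ]]
```

The rows are not in the units I measure in: shifts go in shares of 0.6 m and turns go in shares of 45 degrees. I convert before sending: -0.033 m / 0.6 = -0.055, 0.03 m / 0.6 = 0.05.

```bash
python3 inch.py '[{"sz":-0.055},{"sz":-0.055},{"sz":-0.055},{"sx":0.05,"sy":-0.035},{"sx":0.05,"sy":-0.035},{"sx":0.05,"sy":-0.035},{"sx":0.05,"sy":-0.035},{"sx":0.05,"sy":-0.035},{"sx":0.05,"sy":-0.035},{"sx":0.05,"sy":-0.035}]' 0.085; python3 inch.py '[{"sx":0.05,"sy":-0.035},{"sx":0.05,"sy":-0.035},{"sx":0.05,"sy":-0.035},{"sx":0.05,"sy":-0.035},{"sx":0.05,"sy":-0.035},{"sx":0.05,"sy":-0.035},{"sx":0.05,"sy":-0.035},{"sx":0.0367,"sy":-0.025},{},{}]'
python3 - <<'E'
from h import *
f=grab("wrist");cv2.imwrite("pics/w1.png",f["color"][:,:,::-1]);delta([.529,-.045,.25]);print(proj(f,[.529,-.045,.19]))
E
```

```text
clock: 1.08
eef_pos: [0.331, -0.2772, 0.3304]
tool_rot: [0.984, 0.18, 0.0, 0.0]
contact_force: [0.3, -0.5, 0.5]
gripper_width: 0.085
grip_force: 0.0
clock: 1.92
eef_pos: [0.4902, -0.0441, 0.3299]
tool_rot: [0.983, 0.182, -0.0, -0.0]
contact_force: [-0.6, 0.2, 0.8]
gripper_width: 0.0855
grip_force: 0.0
delta [0.0366 0.0141 0.0801] pos [ 0.4898 -0.0449  0.3301] yaw 0.364 tilt [-0.001 -0.    -1.   ] q [-0.26  0.2   0.13  1.5  -0.    2.52] t 1.97
[[293.80417857 156.92835026]]
```

View pics/w1.png

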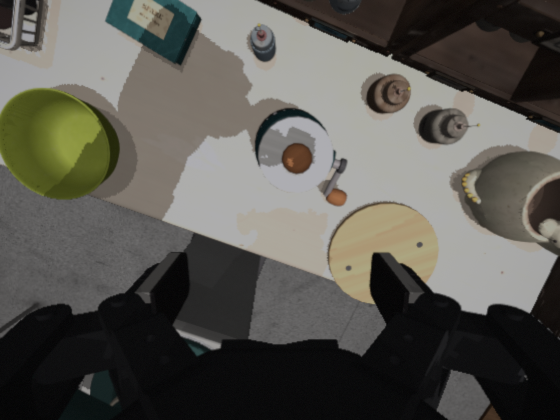

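The wrist view shows the knob at (297,158), the lid disc around it, the crank at (337,197) and the bat at (383,253). The fingers are clear of everything.

```bash
python3 - <<'E'
from h import *
s,t,w=grab("scene"),grab("top"),grab("wrist")
O=((3,120,40),(16,255,255))
ws=blob(w,*O,(297,158),20);print(ws[:2],cv2.minEnclosingCircle(ws[2]))
kt=blob(t,*O,(288,211),14);ks=blob(s,*O,(291,183),14);print(ks[:2],kt[:2])
u=cv2.minEnclosingCircle(ws[2])[0]
print(tri((w,u),(t,kt[0])),tri((w,u),(s,ks[0])),tri((w,u),(t,kt[0]),(s,ks[0])))
print(atz(w,[u],.19))
B=((10,50,100),(30,200,255))
b=blob(w,*B,(383,253),60);P=atz(w,b[2],.012);print(b[1],cv2.minEnclosingCircle(P[:,:2].astype(np.float32)))
E
```

```text
(array([294.95833333, 156.21604938]), array([281, 142,  29,  29, 648], dtype=int32)) ((294.8793029785156, 156.12069702148438), 14.411362648010254)Traceback (most recent call last):
  File "<stdin>", line 5, in <module>
  File "h.py", line 28, in blob
    n,l,st,c=cv2.connectedComponentsWithStats(m);i=1+np.argmax(st[1:,4]);cn=max(cv2.findContours((l==i).astype(np.uint8),0,1)[0],key=len)
                                                     ~~~~~~~~~^^^^^^^^^^
    return _wrapfunc(a, 'argmax', axis=axis, out=out, **kwds)
    return bound(*args, **kwds)
ValueError: attempt to get argmax of an empty sequence
```

To row units: 0.025 m / 0.6 = 0.0417, 0.02 m / 0.6 = 0.0333.

```bash
cat > m.py <<'E'
from h import *
O=((3,120,40),(16,255,255))
w=grab("wrist");n=proj(w,[.529,-.045,.195])[0]
ws=blob(w,*O,n,35);u=cv2.minEnclosingCircle(ws[2])[0];print(u,ws[1]);t=grab("top")
print(tri((w,u),(t,(288.25,211.15))),atz(w,[u],.195))
B=((10,50,100),(30,200,255))
b=blob(w,*B,proj(w,[.416,-.253,.012])[0],75);P=atz(w,b[2],.012);print(b[1],cv2.minEnclosingCircle(P[:,:2].astype(np.float32)))
delta([.529,-.045,.25])
E
python3 m.py; python3 inch.py '[{"sx":0.0333,"sy":0.0117,"sz":0.0417},{"sx":0.0283,"sy":0.0117,"sz":0.0417},{},{}]'; python3 m.py
```

```text
(294.81341552734375, 156.02577209472656) [281 142  28  29 642]
(array([ 0.52822452, -0.04733823,  0.17858287]), [0.0013, 0.0013]) [[ 0.52975879 -0.04719394  0.195     ]]
[ 328  202  110  101 6746] ((0.4175895154476166, -0.25455421209335327), 0.09008291363716125)
delta [0.0372 0.0131 0.0805] pos [ 0.4895 -0.0459  0.3304] yaw 0.361 tilt [ 0. -0. -1.] q [-0.26  0.19  0.13  1.5  -0.    2.52] t 2.22
clock: 2.55
eef_pos: [0.529, -0.0454, 0.2794]
tool_rot: [0.984, 0.18, -0.001, -0.0]
contact_force: [-0.8, 0.2, 0.5]
gripper_width: 0.0851
grip_force: 0.0
(280.5, 209.0833282470703) [264 191  33  37 955]
(array([ 0.52769027, -0.04710727,  0.18288037]), [0.0012, 0.0012]) [[ 0.53106549 -0.04703108  0.195     ]]
[ 323  236  120  106 5847] ((0.4177181124687195, -0.25428450107574463), 0.08987338095903397)
delta [ 0.0001 -0.0004  0.0312] pos [ 0.5291 -0.0454  0.2812] yaw 0.362 tilt [ 0.001 -0.    -1.   ] q [-0.24  0.26  0.09  1.39 -0.    2.54] t 2.65
```

To row units: 0.022 m / 0.6 = 0.0367, 0.018 m / 0.6 = 0.03.

```bash
python3 inch.py '[{"sy":0.0017,"sz":0.0367},{"sz":0.0367},{"sz":0.0367},{"sz":0.0367},{"sz":0.03},{}]'; python3 inch.py '[{},{},{},{},{},{},{},{},{},{}]' 0 80
```

```text
clock: 3.15
eef_pos: [0.5283, -0.0459, 0.1728]
tool_rot: [0.984, 0.18, -0.001, -0.001]
contact_force: [0.2, 0.5, 0.0]
gripper_width: 0.0849
grip_force: 0.0
clock: 3.98
eef_pos: [0.5302, -0.046, 0.1755]
tool_rot: [0.984, 0.18, 0.001, 0.0]
contact_force: [-2.6, 1.6, 9.6]
gripper_width: 0.0257
grip_force: 77.9
```

To row units: -0.005 m / 0.6 = -0.0083, -0.003 m / 0.6 = -0.005.

```bash
python3 inch.py '[{"sz":-0.0033},{"sz":-0.0033},{"sz":-0.005},{"sz":-0.005},{"sz":-0.0083},{"sz":-0.0083}]'; python3 inch.py '[{"sz":-0.0133},{"sz":-0.0167},{"sz":-0.0167},{"sz":-0.02},{"sz":-0.02},{"sz":-0.02},{},{}]'
python3 - <<'E'
from h import *
f=grab("scene");cv2.imwrite("pics/s2.png",cv2.resize(f["color"][130:270,220:420,::-1],None,fx=3,fy=3));delta([.4175,-.254,.255])
E
```

```text
clock: 4.48
eef_pos: [0.5295, -0.0459, 0.1943]
tool_rot: [0.984, 0.18, -0.0, -0.0]
contact_force: [0.7, 0.3, -3.2]
gripper_width: 0.0257
grip_force: 79.7
clock: 5.15
eef_pos: [0.5302, -0.0461, 0.2592]
tool_rot: [0.984, 0.18, 0.001, 0.0]
contact_force: [-0.4, 0.3, -2.4]
gripper_width: 0.0256
grip_force: 80.2
delta [-0.1789  0.1546  0.0034] pos [ 0.5299 -0.046   0.2585] yaw 0.363 tilt [ 0.001 -0.    -1.   ] q [-0.24  0.27  0.03  1.33 -0.    2.54] t 5.2
```

View pics/s2.png

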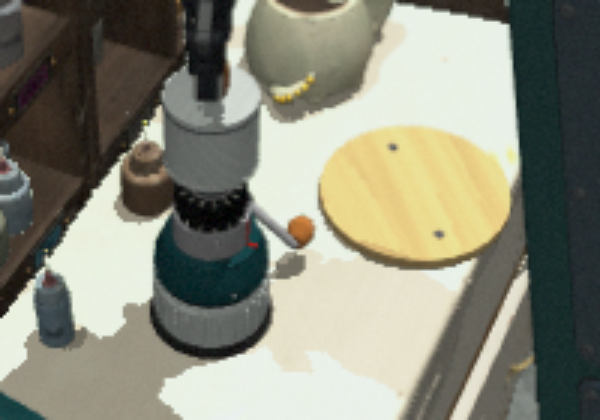

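The lid is clear of the ring, upright in the fingers at crop (210,125), with its rim above the black ring at (213,205). The bat is centred at crop (415,193).

To row units: -0.025 m / 0.6 = -0.0417, -0.022 m / 0.6 = -0.0367.

```bash
python3 inch.py '[{"sx":-0.0367,"sy":0.0317},{"sx":-0.0367,"sy":0.0317},{"sx":-0.0367,"sy":0.0317},{"sx":-0.0367,"sy":0.0317},{"sx":-0.0367,"sy":0.0317},{"sx":-0.0367,"sy":0.0317},{"sx":-0.0367,"sy":0.0317},{"sx":-0.0417,"sy":0.0367},{"sz":0.0333},{"sz":0.0333}]';python3 inch.py '[{"sz":0.0417},{"sz":0.0417},{"sz":0.0417},{"sz":0.0333},{"sz":0.0167},{"sz":0.01},{},{},{}]'
python3 -c "
from h import *
delta([.4175,-.254,.0875])"
```

```text
clock: 6.03
eef_pos: [0.4168, -0.2561, 0.2178]
tool_rot: [0.984, 0.179, 0.0, 0.001]
contact_force: [-0.7, -0.1, -3.1]
gripper_width: 0.0257
grip_force: 80.5
clock: 6.78
eef_pos: [0.4178, -0.2547, 0.108]
tool_rot: [0.984, 0.18, 0.0, 0.0]
contact_force: [-1.1, -0.0, -2.7]
gripper_width: 0.0255
grip_force: 80.4
delta [-0.0001 -0.0008  0.0205] pos [ 0.4178 -0.2547  0.108 ] yaw 0.363 tilt [ 0.001 -0.001 -1.   ] q [-0.71  0.28 -0.38  0.91  0.    2.06] t 6.78
```

To row units: 0.007 m / 0.6 = 0.0117, 0.005 m / 0.6 = 0.0083.

```bash
python3 inch.py '[{"sz":0.0117},{"sz":0.0083},{"sz":0.0033},{},{},{}]'; python3 inch.py '[{"sz":0.0017},{"sz":0.0017},{"sz":0.0017},{},{}]'; python3 inch.py '[{"sz":0.0017},{"sz":0.0017},{},{}]'
```

```text
clock: 7.28
eef_pos: [0.4175, -0.2545, 0.0934]
tool_rot: [0.984, 0.18, 0.0, 0.0]
contact_force: [1.3, -0.2, -2.7]
gripper_width: 0.0257
grip_force: 80.3
clock: 7.7
eef_pos: [0.4174, -0.2544, 0.0902]
tool_rot: [0.984, 0.18, -0.0, -0.0]
contact_force: [1.2, -0.8, -2.4]
gripper_width: 0.0256
grip_force: 80.3
clock: 8.03
eef_pos: [0.4174, -0.2544, 0.0882]
tool_rot: [0.984, 0.18, -0.0, -0.0]
contact_force: [-0.4, 0.3, -3.3]
gripper_width: 0.0251
grip_force: 80.3
```

To row units: 0.001 m / 0.6 = 0.0017.

```bash
python3 inch.py '[{"sz":0.0017},{},{}]'; python3 inch.py '[{"sz":0.0017},{},{}]';python3 inch.py '[{"sz":0.0012},{},{}]'
```

```text
clock: 8.28
eef_pos: [0.4175, -0.2545, 0.0875]
tool_rot: [0.984, 0.18, 0.0, 0.0]
contact_force: [-1.6, 1.2, 3.9]
gripper_width: 0.0259
grip_force: 81.2
clock: 8.53
eef_pos: [0.4176, -0.2545, 0.0874]
tool_rot: [0.984, 0.18, 0.0, 0.001]
contact_force: [-6.0, 4.9, 23.6]
gripper_width: 0.0253
grip_force: 83.4
clock: 8.78
eef_pos: [0.4176, -0.2545, 0.0873]
tool_rot: [0.984, 0.18, 0.0, 0.001]
contact_force: [-10.4, 6.8, 35.0]
gripper_width: 0.0262
grip_force: 84.8
```

Contact came at TCP z 0.0875, as predicted. I'll back off the surplus push and release.

To row units: -0.0017 m / 0.6 = -0.0028.

```bash
python3 inch.py '[{"sz":-0.0028},{},{}]'; python3 inch.py '[{},{},{},{},{},{},{},{}]' .085;  python3 inch.py '[{"sz":-0.0167},{"sz":-0.0333},{"sz":-0.0583},{"sz":-0.0583},{"sz":-0.0583},{"sz":-0.0583},{"sz":-0.0583},{"sz":-0.05},{},{}]'
python3 - <<'E'
from h import *
f=grab("wrist");cv2.imwrite("pics/w3.png",f["color"][:,:,::-1]);delta([.529,-.047,.27])
g=grab("scene");cv2.imwrite("pics/s3.png",cv2.resize(g["color"][130:270,220:420,::-1],None,fx=3,fy=3))
E
```

```text
clock: 9.03
eef_pos: [0.4176, -0.2545, 0.0875]
tool_rot: [0.984, 0.18, 0.0, 0.0]
contact_force: [-1.9, 1.5, 8.2]
gripper_width: 0.026
grip_force: 81.6
clock: 9.7
eef_pos: [0.4174, -0.2544, 0.0873]
tool_rot: [0.984, 0.18, -0.0, -0.0]
contact_force: [0.6, -0.1, 1.0]
gripper_width: 0.0847
grip_force: 0.0
clock: 10.53
eef_pos: [0.4179, -0.2548, 0.3234]
tool_rot: [0.984, 0.18, 0.001, 0.001]
contact_force: [-0.5, 0.5, -1.0]
gripper_width: 0.0852
grip_force: 0.0
delta [ 0.1778 -0.1544  0.0521] pos [ 0.4176 -0.2545  0.3221] yaw 0.363 tilt [ 0. -0. -1.] q [-0.71  0.19  0.1   1.48  0.    2.06] t 10.58
```

View pics/w3.png

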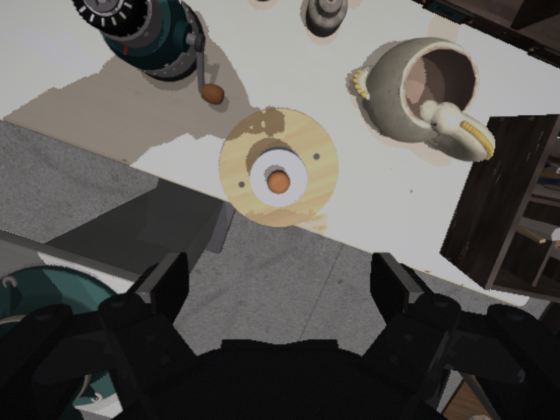

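The lid stands on the bat, knob at (279,182) and bat centre at about (279,167), the knob offset being its height. The exposed ring is at upper left. I'll move back over the mill and wind the wrist back so it has clockwise range.

To row units: 0.024 m / 0.6 = 0.04, 0.022 m / 0.6 = 0.0367, -0.12 rad / 0.7854 = -0.1528.

```bash
python3 inch.py '[{"sx":0.0367,"sy":-0.0317},{"sx":0.0367,"sy":-0.0317},{"sx":0.0367,"sy":-0.0317},{"sx":0.0367,"sy":-0.0317},{"sx":0.0367,"sy":-0.0317},{"sx":0.0367,"sy":-0.0317},{"sx":0.0367,"sy":-0.0317},{"sx":0.04,"sy":-0.0358},{"wz":-0.1528},{"wz":-0.1528}]' >/dev/null
for i in 1 2 ; do python3 inch.py '[{"wz":-0.1528},{"wz":-0.1528},{"wz":-0.1528},{"wz":-0.1528},{"wz":-0.1528},{"wz":-0.1528},{"wz":-0.1528},{"wz":-0.1528},{"wz":-0.1528},{"wz":-0.1528}]' >/dev/null; done;  python3 inch.py '[{"wz":-0.1528},{"wz":-0.1528},{"wz":-0.1528},{"wz":-0.1528},{"wz":-0.1528},{"wz":-0.1528},{"wz":-0.1528},{"wz":-0.1528},{},{}]'
python3 - <<'E'
from h import *
f=grab("wrist");delta([.5295,-.0465,.19]);print(proj(f,[[.5295,-.0465,.156],[.5595,-.0465,.156],[.4995,-.0465,.156],[.5295,-.0165,.156],[.5295,-.0765,.156]]))
n=proj(f,[.5295,-.0465,.156])[0].astype(int);x0=max(0,n[0]-90);y0=max(0,n[1]-75);print(x0,y0)
cv2.imwrite("pics/w4.png",cv2.resize(f["color"][y0:y0+150,x0:x0+190,::-1],None,fx=4,fy=4,interpolation=2))
E
```

```text
clock: 13.97
eef_pos: [0.5287, -0.0467, 0.3213]
tool_rot: [-0.397, 0.918, 0.001, -0.001]
contact_force: [-0.2, 0.1, 0.2]
gripper_width: 0.0852
grip_force: 0.0
delta [-0.0008 -0.0005  0.1315] pos [ 0.5288 -0.0467  0.3215] yaw -2.325 tilt [-0.001  0.    -1.   ] q [-0.24  0.27  0.2   1.5   0.   -1.06] t 14.02
[[279.1716655  192.01249027]
 [258.41605357 211.03814531]
 [300.64096395 172.32957846]
 [298.59498945 212.26738945]
 [259.02396001 170.99912779]]
189 117
```

View pics/w4.png

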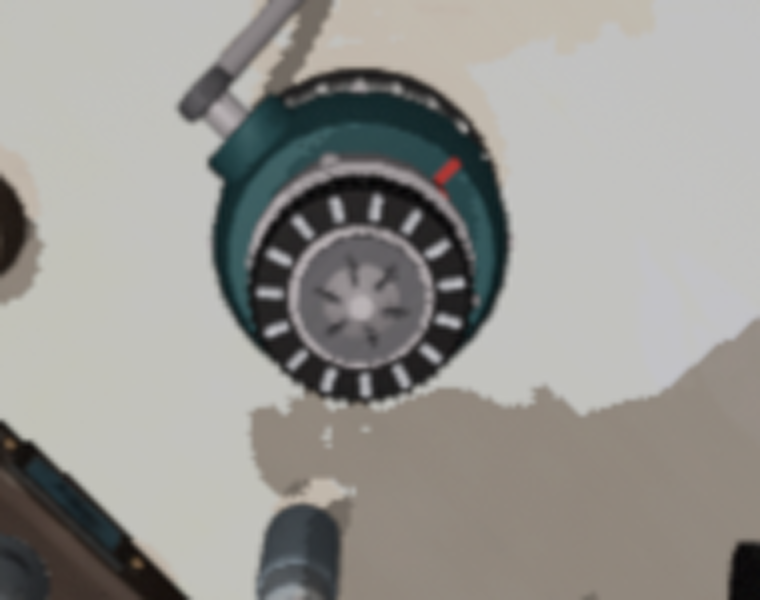

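The crop shows the ring centre at (361,290) and a white stroke in line with the red index at (448,172). The two opposite wrist yaws put the axis at about (0.5285, -0.0475). Descending to grip the ring.

To row units: 0.022 m / 0.6 = 0.0367, 0.001 m / 0.6 = 0.0017.

```bash
python3 inch.py '[{"sx":0.0017,"sz":0.0367},{"sz":0.0367},{"sz":0.0367},{"sz":0.0367},{"sz":0.0367},{"sz":0.0367},{"sz":0.0367},{"sz":0.0367},{"sz":0.0183},{}]'; python3 inch.py '[{},{},{},{},{},{},{}]' 0 60
python3 -c "
from h import *
delta([.5285,-.0475,.134]);print(bot.read_state()['ft_torque'])"
```

```text
clock: 14.85
eef_pos: [0.5268, -0.0472, 0.1328]
tool_rot: [-0.398, 0.918, 0.001, -0.002]
contact_force: [-0.2, 0.3, -0.9]
gripper_width: 0.0852
grip_force: 0.0
clock: 15.43
eef_pos: [0.5284, -0.0472, 0.1368]
tool_rot: [-0.399, 0.917, -0.0, 0.001]
contact_force: [-4.9, 3.7, 11.7]
gripper_width: 0.0579
grip_force: 61.9
delta [ 0.0001 -0.0003  0.0028] pos [ 0.5284 -0.0472  0.1368] yaw -2.321 tilt [ 0.001  0.    -1.   ] q [-0.24  0.32 -0.23  1.02  0.   -1.06] t 15.43
[ 0.80548556  1.2558812  -0.0162182 ]
```

To row units: 0.05 rad / 0.7854 = 0.0637.

```bash
cat > tq.py <<'E'
from h import *
import sys
s=bot.read_state();x=R.from_quat(s["tool_rot"]).apply([1,0,0]);t=s["ft_torque"][2]
print("yaw %.3f tz %.3f F %s w %.4f q6 %.2f t %.2f z %.4f"%(np.arctan2(x[1],x[0]),t,np.round(s["contact_force"],1),s["gripper_width"],s["qpos"][5],s["clock"],s["eef_pos"][2]))
sys.exit(abs(t)>.35)
E
python3 inch.py '[{"wz":0.0637},{"wz":0.0637},{}]' >/dev/null; python3 tq.py && python3 inch.py '[{"wz":0.0637},{"wz":0.0637},{}]' >/dev/null; python3 tq.py && python3 inch.py '[{"wz":0.0637},{"wz":0.0637},{}]' >/dev/null; python3 tq.py && python3 inch.py '[{"wz":0.0637},{"wz":0.0637},{}]' >/dev/null; python3 tq.py
```

```text
yaw -2.424 tz 0.221 F [-5.8  3.3 11.7] w 0.0578 q6 -0.96 t 15.68 z 0.1368
yaw -2.424 tz 0.221 F [-5.8  3.3 11.7] w 0.0578 q6 -0.96 t 15.68 z 0.1368
yaw -2.424 tz 0.221 F [-5.8  3.3 11.7] w 0.0578 q6 -0.96 t 15.68 z 0.1368
yaw -2.424 tz 0.221 F [-5.8  3.3 11.7] w 0.0578 q6 -0.96 t 15.68 z 0.1368False
False
False
False
```

To row units: 0.05 rad / 0.7854 = 0.0637.

```bash
sed -i 's/sys.exit(abs(t)>.35)/sys.exit(int(abs(t)>.38))/' tq.py
S(){ :; }
python3 inch.py '[{"wz":0.0637},{"wz":0.0637},{}]' >/dev/null; python3 tq.py && python3 inch.py '[{"wz":0.0637},{"wz":0.0637},{}]' >/dev/null && python3 tq.py && python3 inch.py '[{"wz":0.0637},{"wz":0.0637},{}]' >/dev/null && python3 tq.py && python3 inch.py '[{"wz":0.0637},{"wz":0.0637},{}]' >/dev/null && python3 tq.py
```

```text
yaw -2.524 tz -0.106 F [-7.   5.  12.5] w 0.0579 q6 -0.86 t 15.93 z 0.1368
yaw -2.624 tz -0.004 F [-5.9  5.  11.9] w 0.0581 q6 -0.76 t 16.18 z 0.1368
yaw -2.724 tz 0.068 F [-6.2  6.1 12.3] w 0.0581 q6 -0.66 t 16.43 z 0.1368
yaw -2.824 tz 0.168 F [-6.8  5.9 13. ] w 0.0581 q6 -0.56 t 16.68 z 0.1368
```

To row units: 0.05 rad / 0.7854 = 0.0637.

```bash

python3 inch.py '[{"wz":0.0637},{"wz":0.0637},{}]' >/dev/null; python3 tq.py && python3 inch.py '[{"wz":0.0637},{"wz":0.0637},{}]' >/dev/null && python3 tq.py && python3 inch.py '[{"wz":0.0637},{"wz":0.0637},{}]' >/dev/null && python3 tq.py && python3 inch.py '[{"wz":0.0637},{"wz":0.0637},{}]' >/dev/null && python3 tq.py && python3 inch.py '[{"wz":0.0637},{"wz":0.0637},{}]' >/dev/null && python3 tq.py && python3 inch.py '[{"wz":0.0637},{"wz":0.0637},{}]' >/dev/null && python3 tq.py
```

```text
yaw -2.924 tz 0.010 F [-7.   7.4 12.5] w 0.0575 q6 -0.46 t 16.93 z 0.1368
yaw -3.024 tz -0.097 F [-7.4  8.3 12. ] w 0.0578 q6 -0.36 t 17.18 z 0.1368
yaw -3.124 tz 0.023 F [-7.1  9.1 12.5] w 0.0582 q6 -0.26 t 17.43 z 0.1368
yaw 3.060 tz 0.139 F [-6.8 10.1 13.4] w 0.0581 q6 -0.16 t 17.68 z 0.1368
yaw 2.960 tz 0.159 F [-7.6 10.5 13.3] w 0.0582 q6 -0.06 t 17.93 z 0.1368
yaw 2.860 tz -0.029 F [-5.8 12.5 13.6] w 0.0583 q6 0.04 t 18.18 z 0.1368
```

To row units: 0.05 rad / 0.7854 = 0.0637.

```bash

python3 inch.py '[{"wz":0.0637},{"wz":0.0637},{}]' >/dev/null; python3 tq.py && python3 inch.py '[{"wz":0.0637},{"wz":0.0637},{}]' >/dev/null && python3 tq.py && python3 inch.py '[{"wz":0.0637},{"wz":0.0637},{}]' >/dev/null && python3 tq.py && python3 inch.py '[{"wz":0.0637},{"wz":0.0637},{}]' >/dev/null && python3 tq.py && python3 inch.py '[{"wz":0.0637},{"wz":0.0637},{}]' >/dev/null && python3 tq.py && python3 inch.py '[{"wz":0.0637},{"wz":0.0637},{}]' >/dev/null && python3 tq.py
```

```text
yaw 2.760 tz -0.025 F [-7.4 12.6 13.3] w 0.0582 q6 0.14 t 18.43 z 0.1368
yaw 2.660 tz 0.114 F [-6.1 12.6 13.1] w 0.0580 q6 0.24 t 18.68 z 0.1368
yaw 2.560 tz 0.262 F [-4.8 14.  12.6] w 0.0578 q6 0.34 t 18.93 z 0.1368
yaw 2.460 tz -0.082 F [-6.3 15.1 12. ] w 0.0582 q6 0.44 t 19.18 z 0.1368
yaw 2.360 tz -0.083 F [-4.3 15.9 12.1] w 0.0583 q6 0.54 t 19.43 z 0.1368
yaw 2.260 tz 0.085 F [-3.7 16.2 12. ] w 0.0579 q6 0.64 t 19.68 z 0.1368
```

To row units: 0.05 rad / 0.7854 = 0.0637.

```bash

python3 inch.py '[{"wz":0.0637},{},{}]' >/dev/null; python3 tq.py && python3 inch.py '[{"wz":0.0637},{},{}]' >/dev/null && python3 tq.py && python3 inch.py '[{"wz":0.0637},{"wz":0.0637},{}]' >/dev/null && python3 tq.py && python3 inch.py '[{"wz":0.0637},{"wz":0.0637},{}]' >/dev/null && python3 tq.py && python3 inch.py '[{"wz":0.0637},{"wz":0.0637},{}]' >/dev/null && python3 tq.py && python3 inch.py '[{"wz":0.0637},{},{}]' >/dev/null && python3 tq.py
```

```text
yaw 2.213 tz 0.144 F [-3.8 16.4 11.4] w 0.0578 q6 0.69 t 19.93 z 0.1368
yaw 2.163 tz 0.230 F [-3.5 16.4 11. ] w 0.0580 q6 0.74 t 20.18 z 0.1368
yaw 2.060 tz -0.092 F [-2.7 17.4 11.1] w 0.0577 q6 0.84 t 20.43 z 0.1368
yaw 1.960 tz -0.060 F [-1.6 17.7 10.1] w 0.0580 q6 0.94 t 20.68 z 0.1368
yaw 1.860 tz 0.112 F [-0.5 17.8 10.6] w 0.0579 q6 1.04 t 20.93 z 0.1368
yaw 1.814 tz 0.212 F [-0.8 18.1  9.5] w 0.0580 q6 1.09 t 21.18 z 0.1368
```

To row units: 0.03 rad / 0.7854 = 0.0382.

```bash

python3 inch.py '[{"wz":0.0382},{},{}]' >/dev/null; python3 tq.py && python3 inch.py '[{"wz":0.0382},{},{}]' >/dev/null && python3 tq.py && python3 inch.py '[{"wz":0.0382},{},{}]' >/dev/null && python3 tq.py
```

```text
yaw 1.784 tz 0.383 F [-1.7 17.8  8.8] w 0.0579 q6 1.12 t 21.43 z 0.1369
```

To row units: 0.03 rad / 0.7854 = 0.0382.

```bash

python3 inch.py '[{"wz":0.0382},{},{}]' >/dev/null; python3 tq.py
```

```text
yaw 1.754 tz 0.506 F [-1.3 19.3  9.5] w 0.0579 q6 1.15 t 21.68 z 0.1368
```

The burrs touch: torque reached 0.51 N m at 4 N m/rad, with the touch at about q6 = 1.04. Now backing off 1.257 plus the 0.11 of wind-up.

To row units: -0.08 rad / 0.7854 = -0.1019.

```bash

python3 inch.py '[{"wz":-0.1019},{"wz":-0.1019},{"wz":-0.1019},{"wz":-0.1019},{"wz":-0.1019},{"wz":-0.1019},{"wz":-0.1019},{"wz":-0.1019},{},{}]' >/dev/null; python3 tq.py
python3 inch.py '[{"wz":-0.1019},{"wz":-0.1019},{"wz":-0.1019},{"wz":-0.1019},{"wz":-0.1019},{"wz":-0.1019},{"wz":-0.1019},{"wz":-0.1019},{"wz":-0.1019},{"wz":-0.0127}]' >/dev/null; python3 inch.py '[{},{}]'>/dev/null; python3 tq.py
```

```text
yaw 2.394 tz -0.156 F [-4.8 15.5 12.3] w 0.0582 q6 0.51 t 22.52 z 0.1368
yaw 3.123 tz 0.081 F [-7.1  9.8 13. ] w 0.0579 q6 -0.22 t 23.52 z 0.1368
```

To row units: -0.035 m / 0.6 = -0.0583, -0.03 m / 0.6 = -0.05.

```bash

python3 inch.py '[{},{},{},{},{},{}]' .085; python3 inch.py '[{"sz":-0.0167},{"sz":-0.0333},{"sz":-0.05},{"sz":-0.05},{"sz":-0.05},{"sz":-0.05},{"sz":-0.0583},{},{}]'
python3 - <<'E'
from h import *
f=grab("wrist");delta([.53,-.047,.32])
n=proj(f,[.5285,-.0475,.156])[0].astype(int);x0=max(0,n[0]-90);y0=max(0,n[1]-75)
a=cv2.resize(f["color"][y0:y0+150,x0:x0+190,::-1],None,fx=2.8,fy=2.8,interpolation=2)
g=grab("scene");b=cv2.resize(g["color"][100:350,200:420,::-1],None,fx=1.2,fy=1.2)
o=np.zeros((420,800,3),np.uint8);o[:420,:532]=a[:420];o[:300,534:798]=b;cv2.imwrite("pics/e.png",o)
E
```

```text
clock: 24.02
eef_pos: [0.5284, -0.0476, 0.1353]
tool_rot: [0.009, 1.0, -0.0, 0.0]
contact_force: [-1.0, 0.4, 1.2]
gripper_width: 0.0851
grip_force: 0.0
clock: 24.77
eef_pos: [0.5291, -0.0478, 0.3217]
tool_rot: [0.009, 1.0, -0.0, 0.002]
contact_force: [-0.2, -0.3, -0.6]
gripper_width: 0.0851
grip_force: 0.0
delta [-0.0014  0.0007  0.0003] pos [ 0.5286 -0.0476  0.3203] yaw 3.123 tilt [ 0.001 -0.    -1.   ] q [-0.24  0.26  0.19  1.5  -0.   -0.22] t 24.82
```

View pics/e.png

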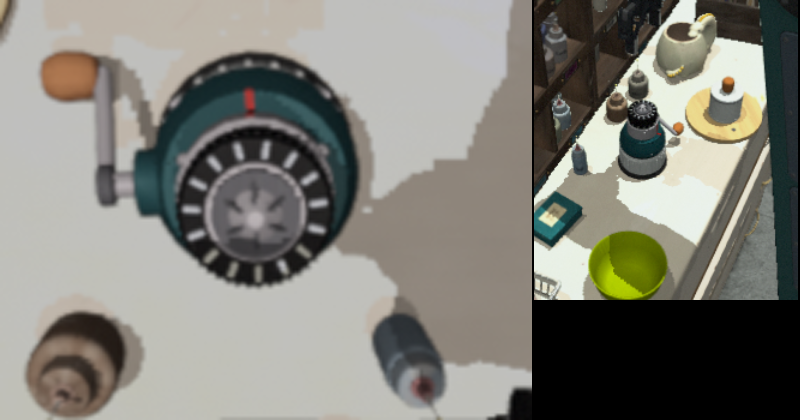

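The final view shows the lid upright in the middle of the bat and the bystanders where they were. The stroke pattern (near (238,151) and (266,149)) matches the starting one, so the ring is seated on a click. The torque pattern agrees: the touch came five clicks clockwise, then three clicks back.

```bash
python3 -c "
from plant import bot
print(bot.job_done())"
```

```text
the job is handed in; nothing more can be done
None
```

The job is handed in at about 25 s: the lid stands knob up within about 2 mm of the bat's centre, the ring was turned clockwise to the burr touch (about 0.5 N m, not forced) and backed off three clicks, and nothing around it was disturbed; the judge's verdict was not shown.

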